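Put four ink-desk things back on their own stands

TASK

The things on this ink painter's table have been put back on one another's wooden stands; move each to its own, upright and in the middle: the ink bottle on the large round stand, the paste jar on the small round one, the seal stone on the square one, and the ink-stick case on the oblong one, lying along it. Every stand is taken, so park something on the empty white tile on the way when you need a free spot. Set everything down gently, without dropping or tipping it, and leave the bowl and the brush pot alone.

Things in the scene. Friction and masses are not known exactly. Their poses are not given: they have to be found in the camera images.
- bottle: Ink bottle: black round plastic bottle with a paper label, 105 mm tall, upright. Round body 56 mm across up to 80 mm, then a shoulder and a black cap 26 mm across from 88 to 105 mm. About 0.2 kg. Origin at the centre of its underside, z up along its axis.
- jar: Seal-paste jar: closed squat round jar of white glazed ceramic with two thin blue bands and a blue spot on its flat top, 48 mm across, 50 mm tall. About 0.15 kg. Origin at the centre of its underside, z up along its axis.
- seal: Seal stone: upright square block of pale marble, 36 x 36 mm, 62 mm tall, with a round knob of 26 mm on its top (81 mm in all). About 0.22 kg. Origin at the centre of its underside, z up, x and y square to its sides.
- case: Ink-stick case: flat closed box of dark wood with a brass band round its middle, 96 mm long (its x axis), 34 mm wide (its y axis), 28 mm tall, lying flat. About 0.1 kg. Origin at the centre of its underside, z up.
- stand_large_round: Large round wooden stand, a disc 110 mm across: the place of the ink bottle. Fixed to the table, 15 mm high, flat top without a rim, origin at the centre of its underside, z up. At the start one of the wrong things stands on it.
- stand_small_round: Small round wooden stand, a disc 70 mm across: the place of the paste jar. Fixed to the table, 15 mm high, flat top without a rim, origin at the centre of its underside, z up. At the start one of the wrong things stands on it.
- stand_square: Square wooden stand, 84 x 84 mm: the place of the seal stone. Fixed to the table, 15 mm high, flat top without a rim, origin at the centre of its underside, z up. At the start one of the wrong things stands on it.
- stand_oblong: Oblong wooden stand, 130 mm long (its x axis) and 56 mm wide (its y axis): the place of the ink-stick case. Fixed to the table, 15 mm high, flat top without a rim, origin at the centre of its underside, z up. At the start one of the wrong things stands on it.
- tile: White glazed square tile, 100 x 100 mm, 8 mm high, empty at the start: a free spot to park a thing on. Fixed to the table. Origin at the centre of its underside, z up.
- bowl: Bystander: brown bowl, 120 mm across, 55 mm high, loose, to one side of the work (-y). Origin at the centre of its underside.
- brush_pot: Bystander: red round pot 76 mm across and 85 mm high holding brushes that reach 230 mm above the table, loose, to the other side of the work (+y). Origin at the centre of its underside.
Mind the look-alikes: they are no part of the job. Of the things that look like the jar, the smallest one is meant. Leave any pink look-alike of the case alone.

How it is judged (in metres and radians):
At the end, for the whole second after the job is handed in: Bottle, jar, seal stone and case each stand on their own stand (centres within 15 mm across, underside within 4 mm of the stand's top), upright within 0.1 rad, the case along its stand within 0.3 rad (either way round), all at rest (horizontal distance between bottle and stand_large_round below 0.015 m and z of bottle in the frame of stand_large_round between 0.011 and 0.019 m and angle between each of bottle, jar, seal, case's own z axis and vertical below 0.1 rad and linear speed of each of bottle, jar, seal, case below 0.02 m/s and horizontal distance between jar and stand_small_round below 0.015 m and z of jar in the frame of stand_small_round between 0.011 and 0.019 m and horizontal distance between seal and stand_square below 0.015 m and z of seal in the frame of stand_square between 0.011 and 0.019 m and horizontal distance between case and stand_oblong below 0.015 m and z of case in the frame of stand_oblong between 0.011 and 0.019 m and angle between the x axis of case and the x axis of stand_oblong, either way round below 0.3 rad); the robot touches nothing.
It fails at once if one of the four things tipped more than 0.6 rad from upright (angle between any of bottle, jar, seal, case's own z axis and vertical above 0.6 rad).
It fails at once if one of the four things dropped or thrown (faster than 0.6 m/s with no finger on it, a fall of about 18 mm) ((linear speed of bottle above 0.6 m/s and contact force between the fingers and bottle below 0.05 N) or (linear speed of jar above 0.6 m/s and contact force between the fingers and jar below 0.05 N) or (linear speed of seal above 0.6 m/s and contact force between the fingers and seal below 0.05 N) or (linear speed of case above 0.6 m/s and contact force between the fingers and case below 0.05 N)).
It fails at once if the bowl or the brush pot moved more than 30 mm (distance of any of bowl, brush_pot from where it was at the start of the episode above 0.03 m).
It also fails if it takes over 147 s, if anything falls off the work surface, if the arm or the gripper's body presses on something with over 40 N, if the wrist force passes 120 N, or if a joint passes its speed limit or range.

ROBOT

A 6-joint arm with a two-finger parallel gripper is mounted at the origin on the work surface. World frame = base frame: x ahead of the robot, y to its left, z up, the work surface at z = 0. Lengths are in mm, angles in rad, forces in N, time in s.
With the tool pointing down it reaches from about 350 to 975 mm from the base axis. Payload 7.1 kg.
Tool frame: the origin (TCP) lies midway between the tips of the shut fingers; the grasp point (between the pads) lies ctrl.grip_point_offset behind it (ctrl.grip_point_offset is the distance from the TCP to the grasp point, in mm); z points along the fingers, y is the line along which they close (so a half turn about z gives the same grasp; the last joint's range is limited). The gripper opens to 88 mm and grips with 3 to 60 N. Pads are 20 mm wide; open, the fingers measure 115 mm over their backs; the gripper's body (75 mm by 178 mm) begins 61 mm behind the grasp point.
Start: joints at [-1.259, 0.423, 1.63, -0, 1.089, -0.019], TCP at [203.017, -591.091, 183.775] pointing down, gripper open.
Joint ranges: [-3, 3], [-0.9, 2.11], [0.09, 2.58], [-1.31, 4.45], [0.11, 2.69], [-2.54, 2.54]. Speed limits (rad/s): [2.39, 2.39, 3.01, 3.14, 3.14, 3.14].

INTERFACE

Orientations are given as a rotation vector (axis times angle).
In Python, from workcell import ctrl gives the robot as it stands.
- The arm moves only by the tool apply_moves, never from a script. Its argument "targets" is a list of rows, each an object of numbers: "tx", "ty", "tz": the shift along the world's x, y, z in m; "spin": the turn about the world's z in degrees. In form: [{"tx": .., "ty": .., "tz": .., "spin": ..}, ...]. A call has exactly 8 rows; each row is the pose to reach, as a shift and turn from the pose commanded when the call began; what a row does not reach only later rows make up. A row lasts 1/10 s, in which the tool goes at most 50 mm and 8.59 degrees, less where a joint would pass 70% of its speed; a pose out of reach is approached as far as the arm can. A call with a gripper value outside its range is refused whole. "gripper" is the closure, from -1 (fully open) to 1 (shut), set as the call begins (left out, the last holds). The fingers move at their own pace and stop on an object; the grip force is fixed at half the most. Time passes only in rows, so rows that repeat a pose let the fingers close, or fill a call up. It gives the time, the measured TCP pose, the force, the opening and the grip force at its end, in the units of the state.
- ctrl.get_obs(): the state, without advancing time (a new reading comes with each control period).
- ctrl.get_image(name): name is "side" or "top"; returns the picture (480x640x3 uint8, red, green, blue); there is no depth.
- ctrl.get_calibration(name): a dict with "fov_y" (degrees; the focal length in pixels is half the picture's height over the tangent of half this angle, whatever the lens; pixels are square), "cx", "cy" (the principal point, pixels), "dist" ([k1, k2, p1, p2, k3] as OpenCV has them; the pictures are not rectified), "rvec" (rotation vector, rad) and "tvec" (3), from world to camera coordinates, as OpenCV has them. Camera axes: x right, y down, z forward; pixel columns grow to the right and rows downward; lengths in mm; the calibration is good to about 2 mm. A picture is of the moment at which its call begins. get_calibration takes no time and is no camera call.
- ctrl.close_job(): hands the job in; it is judged then, once.
Trained networks look in the newest picture that a camera, given by its name, has taken for a name from the list of things; names that differ only in an ending like _2 or _b are one class to them, and where a whole thing is asked for, a point or a joint stands for the part that bears it (a point fixed in the world has none). Each returns a list of dicts, best first, with "score" (0 to 1); they miss things now and then, are a little off and sometimes report something else, mostly with a low value. They report only what shows in the picture. A call takes as long as a camera call. They do not tell look-alikes from the thing itself.
- ctrl.outline_of(name, camera): "pixels" (480x640 bool, what is visible of it) and "box" ([left, top, right, bottom] in pixels, round what is visible of it).
- ctrl.pinpoint(name, camera): "uv" ([column, row] in pixels: a listed point, or the origin of a listed thing).
The state is a dict: "t": time; "qpos": joint angles; "qvel": joint speeds; "joint_torque": joint torques, N m; "ee_pos": TCP position; "orientation": TCP orientation; "ft_force": force on the tool from outside, world axes, zero at the start; "moment": the same for the moment, N m; "width": finger opening in mm; "grasp_force": force on a finger pad.
Only numpy, scipy, OpenCV 4.12 (cv2) and the standard library are available. Lean on these libraries where they do the work, as an engineer would, in place of code of your own. Each camera call takes 0.05 s, during which the arm holds its last target. There are 200 camera calls.

## Working session

There is one attempt and no reset: what is moved stays moved. The work goes in short steps, Python scripts to look and compute and a tool call to move; the robot and the scene stay as the last step left them, time stands still between calls to the robot, and variables do not carry over. Pictures are saved under pics/ and viewed, at most 14 in all, crops included, and the job is handed in when it is done.

Besides the shell and the picture viewer there is one more tool, called after "Request:" by a JSON object that holds its "method" and its "body". apply_moves: Moves the arm, as the interface text tells. Its arguments: {"type":"object","properties":{"targets":{"type":"array"},"gripper":{"type":"number"}},"required":["targets"]}

```bash
mkdir -p pics; ls
python3 - <<'E'
from workcell import ctrl
import cv2
for n in("top","side"):
    im=ctrl.get_image(n); cv2.imwrite(f"pics/{n}0.png",im[...,::-1]); print(n,ctrl.get_calibration(n))
print(ctrl.get_obs(),ctrl.grip_point_offset)
E
```

```text
pics
top {'fov_y': 53.90359065773363, 'cx': 324.7340107867125, 'cy': 239.81911467888895, 'dist': array([-0.12188725,  0.        ,  0.        ,  0.        ,  0.        ]), 'rvec': array([ 2.23413579, -2.17367074,  0.03036955]), 'tvec': array([  16.08187964,  492.60670619, 1158.54725285])}
side {'fov_y': 50.61153689608902, 'cx': 323.9793974177417, 'cy': 236.78345364202403, 'dist': array([0.04292286, 0.        , 0.        , 0.        , 0.        ]), 'rvec': array([ 0.97926793, -2.57639619,  0.95325433]), 'tvec': array([384.98822172, 282.73866555, 913.52456789])}
{'t': 0.1, 'qpos': array([-1.25896142e+00,  4.23801579e-01,  1.63059509e+00, -5.05532192e-05,
        1.08858293e+00, -1.90120280e-02]), 'qvel': array([ 0.00071785, -0.00221065, -0.0031969 ,  0.00070216,  0.0006799 ,
        0.00163994]), 'joint_torque': array([-1.31409077e-03, -5.45616603e+01, -2.74325985e+01,  6.44627027e-02,
        1.88908051e-02, -4.70894884e-05]), 'ee_pos': array([ 202.8619706 , -590.58249283,  183.06352481]), 'orientation': array([-3.09735285e+00, -5.17137651e-01,  3.87240714e-04]), 'ft_force': array([ 0.06043441, -1.38790211,  0.92817617]), 'moment': array([-0.00069907, -0.02352605,  0.04085493]), 'grasp_force': 0.0, 'width': 87.88279759421803} 18.700000000000003
```

View pics/top0.png

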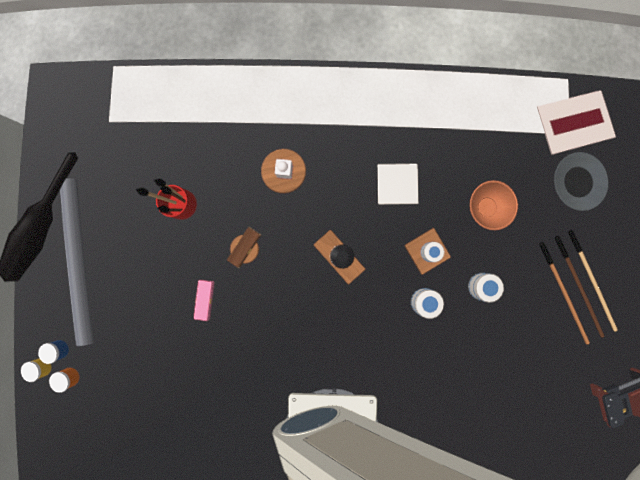

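View pics/side0.png

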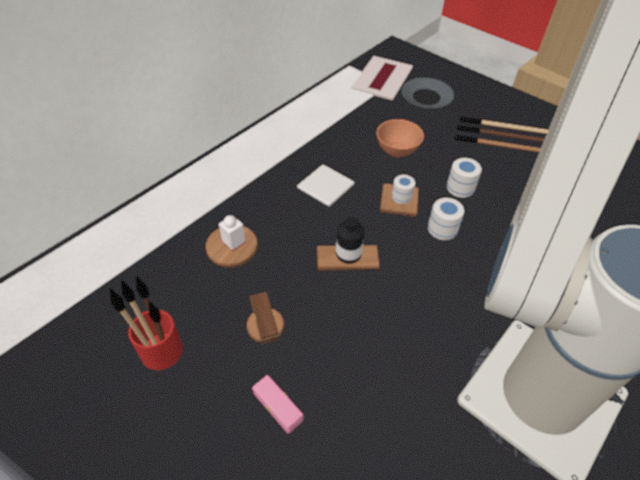

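```bash
cat > h.py <<'E'
from workcell import ctrl
import numpy as np, cv2
from scipy.optimize import minimize
def cal(n):
    c=ctrl.get_calibration(n); f=240/np.tan(np.radians(c["fov_y"]/2))
    return np.array([[f,0,c["cx"]],[0,f,c["cy"]],[0,0,1]]),c["dist"],c["rvec"],c["tvec"]
CAL={n:cal(n) for n in("top","side")}
def proj(P,n):
    K,d,r,t=CAL[n]; return cv2.projectPoints(np.asarray(P,float).reshape(-1,3),r,t,K,d)[0].reshape(-1,2)
def unproj(uv,n,z):
    K,d,r,t=CAL[n]; p=cv2.undistortPoints(np.float64(uv).reshape(-1,1,2),K,d).reshape(-1,2)
    R=cv2.Rodrigues(r)[0]; C=-R.T@t; v=np.c_[p,np.ones(len(p))]@R
    return C+v*((z-C[2])/v[:,2])[:,None]
def tri(uvs):  # {cam:uv}
    A=np.zeros((3,3));b=np.zeros(3)
    for n,uv in uvs.items():
        p,q=unproj([uv],n,0)[0],unproj([uv],n,100)[0]; v=(q-p)/np.linalg.norm(q-p)
        M=np.eye(3)-np.outer(v,v);A+=M;b+=M@p
    return np.linalg.solve(A,b)
a=np.linspace(0,2*np.pi,40,endpoint=False)
cyl=lambda d,z0,z1:np.vstack([np.c_[d/2*np.cos(a),d/2*np.sin(a),0*a+z] for z in(z0,z1)])
box=lambda x,y,z0,z1:np.array([[i*x/2,j*y/2,z] for i in(-1,1) for j in(-1,1) for z in(z0,z1)])
MODEL=dict(bottle=np.vstack([cyl(56,0,80),cyl(26,88,105)]),jar=cyl(48,0,50),
 seal=np.vstack([box(36,36,0,62),cyl(26,68,68),cyl(14,80,80)]),case=box(96,34,0,28),
 stand_large_round=cyl(110,0,15),stand_small_round=cyl(70,0,15),stand_square=box(84,84,0,15),
 stand_oblong=box(130,56,0,15),tile=box(100,100,0,8))
ROUND={"bottle","jar","stand_large_round","stand_small_round"}
def hull(p):return cv2.convexHull(np.float32(p)).reshape(-1,2)
def mask_hull(m):
    n,l,s,_=cv2.connectedComponentsWithStats(m.astype(np.uint8)); keep=[i for i in range(1,n) if s[i,4]>20]
    ys,xs=np.nonzero(np.isin(l,keep)); return hull(np.r_[np.c_[xs-.5,ys-.5],np.c_[xs+.5,ys-.5],np.c_[xs-.5,ys+.5],np.c_[xs+.5,ys+.5]])
def fit(name,masks,x0,fixz=None):
    H={n:mask_hull(m) for n,m in masks.items()}
    def pose(x):
        c,s=np.cos(x[2]/50),np.sin(x[2]/50); z=x[3] if fixz is None else fixz
        return MODEL[name]@np.array([[c,s,0],[-s,c,0],[0,0,1]])+[x[0],x[1],z]
    def cost(x):
        t=0
        for n,h in H.items():
            g=hull(proj(pose(x),n)); i=cv2.intersectConvexConvex(g,h)[0]
            A=cv2.contourArea
            t+=(A(g)+A(h)-2*i)/A(h)
        return t+ (0.0 if fixz is None else 0)
    best=None
    for y in ([0] if name in ROUND else np.arange(0,np.pi,np.pi/6)):
        s=np.array([x0[0],x0[1],y*50,x0[2]]); r=minimize(cost,s,method="Nelder-Mead",options=dict(initial_simplex=np.vstack([s]+[s+8*e for e in np.eye(4)]),xatol=.05,fatol=1e-5,maxiter=600))
        if best is None or r.fun<best.fun:best=r
    x=best.x; return np.round([x[0],x[1],x[3],np.degrees(x[2]/50)%180],1),round(best.fun,3)
E
python3 - <<'E'
from h import *
import pickle
D={}
for n in("top","side"):
    ctrl.get_image(n)
    for k in MODEL:
        D[n,k]=ctrl.outline_of(k,n)
        print(n,k,[(round(o["score"],2),np.round(o["box"]).tolist(),int(o["pixels"].sum())) for o in D[n,k]])
pickle.dump(D,open("d.pkl","wb"))
E
```

```text
top bottle [(0.69, [328.0, 245.0, 355.0, 268.0], 472), (0.68, [225.0, 228.0, 262.0, 266.0], 607)]
top jar [(0.95, [421.0, 243.0, 445.0, 262.0], 332), (0.92, [411.0, 289.0, 443.0, 318.0], 764), (0.79, [466.0, 271.0, 502.0, 305.0], 787)]
top seal [(0.86, [273.0, 157.0, 295.0, 182.0], 295)]
top case [(0.94, [228.0, 229.0, 261.0, 265.0], 612), (0.7, [197.0, 280.0, 213.0, 319.0], 598)]
top stand_large_round [(0.83, [261.0, 151.0, 307.0, 195.0], 1211)]
top stand_small_round [(0.47, [231.0, 235.0, 262.0, 266.0], 225)]
top stand_square []
top stand_oblong [(0.78, [312.0, 232.0, 366.0, 281.0], 726)]
top tile [(0.93, [376.0, 160.0, 419.0, 205.0], 1617)]
side bottle [(0.63, [332.0, 219.0, 364.0, 263.0], 1081)]
side jar [(0.75, [391.0, 172.0, 413.0, 204.0], 523), (0.59, [430.0, 198.0, 467.0, 240.0], 1130), (0.57, [446.0, 159.0, 480.0, 197.0], 959)]
side seal [(0.89, [221.0, 217.0, 242.0, 250.0], 631), (0.28, [331.0, 218.0, 364.0, 265.0], 1042)]
side case [(0.75, [254.0, 294.0, 278.0, 345.0], 971), (0.57, [255.0, 376.0, 303.0, 432.0], 1300)]
side stand_large_round [(0.63, [210.0, 230.0, 255.0, 270.0], 1191)]
side stand_small_round [(0.72, [244.0, 309.0, 282.0, 344.0], 327)]
side stand_square [(0.85, [382.0, 186.0, 420.0, 221.0], 716)]
side stand_oblong [(0.92, [315.0, 247.0, 381.0, 272.0], 935)]
side tile [(0.75, [299.0, 164.0, 352.0, 205.0], 1258)]
```

```bash
cat > m.py <<'E'
from h import *
import pickle
D=pickle.load(open("d.pkl","rb"))
if True:
    im={n:cv2.imread(f"pics/{n}0.png") for n in("top","side")}
    boxes={("top","stand_square"):[403,227,453,276]}
    for k in MODEL:
        M={n:D[n,k][0]["pixels"] for n in("top","side") if D[n,k]}
        uv={n:[(D[n,k][0]["box"][0]+D[n,k][0]["box"][2])/2,(D[n,k][0]["box"][1]+D[n,k][0]["box"][3])/2] for n in M}
        n0=list(uv)[0]; x0=unproj([uv[n0]],n0,15)[0]
        if k in("bottle","jar","seal","case"): x0[2]=15
        else: x0[2]=0
        print(k,"net",*fit(k,M,x0))
        if k.startswith("stand") or k=="tile":
            C={}
            for n in("top","side"):
                b=boxes.get((n,k)) or D[n,k][0]["box"]; l,t,r,bt=[int(v) for v in b]
                hsv=cv2.cvtColor(cv2.GaussianBlur(im[n],(3,3),0),cv2.COLOR_BGR2HSV).astype(int); h,s,v=np.moveaxis(hsv,2,0)
                m=((h>4)&(h<20)&(s>90)&(v>85)) if k!="tile" else (v>110)&(s<60)
                w=np.zeros_like(m);w[t-5:bt+6,l-5:r+6]=1;C[n]=m&w
            print("   col",*fit(k,C,x0),{n:int(c.sum()) for n,c in C.items()}, "top@z15 only:",fit(k,{"top":C["top"]},x0,fixz=0))
E
python3 m.py
```

```text
bottle net [453.3 -10.3  14.    6.3] 0.102
jar net [ 469.7 -232.    10.8  179.9] 0.173
seal net [658.7 134.1  14.2   0.8] 0.159
case net [469.1 226.9  12.2 148.2] 0.208
stand_large_round net [662.1 137.7  -3.  178.7] 0.097
   col [ 6.619e+02  1.391e+02 -3.000e-01  1.781e+02] 0.121 {'top': 1250, 'side': 1222} top@z15 only: (array([661.8, 137.4,  -2.9,   6.2]), np.float64(0.047))
stand_small_round net [465.2 229.   -5.4   5.7] 0.419
   col [463.5 229.3   6.9 164.5] 0.421 {'top': 817, 'side': 1127} top@z15 only: (array([462.1, 230.9,   3.7, 174. ]), np.float64(0.289))
stand_square net [ 463.5 -215.5    9.4   32.3] 0.049
   col [ 469.9 -224.3    1.1   32.6] 0.153 {'top': 804, 'side': 683} top@z15 only: (array([ 471.6, -226. ,   -0.8,   30.8]), np.float64(0.088))
stand_oblong net [451.9  -6.6  -2.1  42.8] 0.159
   col [449.7  -5.5   1.9  42.9] 0.148 {'top': 857, 'side': 1071} top@z15 only: (array([451.8,  -6.5, -33.1,  42. ]), np.float64(0.116))
tile net [ 638.4 -147.5   -2.1    2.5] 0.118
   col [ 636.5 -146.6    3.2    2.4] 0.159 {'top': 1692, 'side': 1356} top@z15 only: (array([ 637.8, -147.9,    5.8,    2.4]), np.float64(0.063))
```

```bash
cat > ov.py <<'E'
from h import *
def overlay(P,out,crops,ims):
    tiles=[]
    for n,(l,t,w,h_) in crops:
        im=cv2.resize(ims[n][t:t+h_,l:l+w],None,fx=400/w,fy=300/h_,interpolation=cv2.INTER_CUBIC); f=400/w;g=300/h_
        for k,(x,y,z,yaw) in P.items():
            c,s=np.cos(np.radians(yaw)),np.sin(np.radians(yaw)); q=MODEL[k]@np.array([[c,s,0],[-s,c,0],[0,0,1]])+[x,y,z]
            p=(hull(proj(q,n))+.5-[l,t])*[f,g]
            cv2.polylines(im,[np.int32(p*16)],True,(0,255,0) if z else (255,255,0),1,cv2.LINE_AA,4)
        tiles.append(im)
    r=[np.hstack(tiles[i:i+2]) for i in range(0,len(tiles),2)]; cv2.imwrite(out,np.vstack(r))
E
python3 - <<'E'
from ov import *
ims={n:cv2.imread(f"pics/{n}0.png") for n in("top","side")}
P=dict(bottle=(453.3,-10.3,15,0),jar=(469.7,-232,15,0),seal=(658.7,134.1,15,0.8),case=(469.1,226.9,15,148.2),stand_large_round=(662,138,0,0),
stand_small_round=(463,229,0,0),stand_square=(470,-225,0,32),stand_oblong=(451,-6,0,43))
overlay(P,"pics/ov1.png",[("top",(215,140,160,120+30)),("top",(300,220,160,120)),("side",(190,200,120,150)),("side",(310,160,120,120))],ims)
E
```

```text
(no output)
```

View pics/ov1.png

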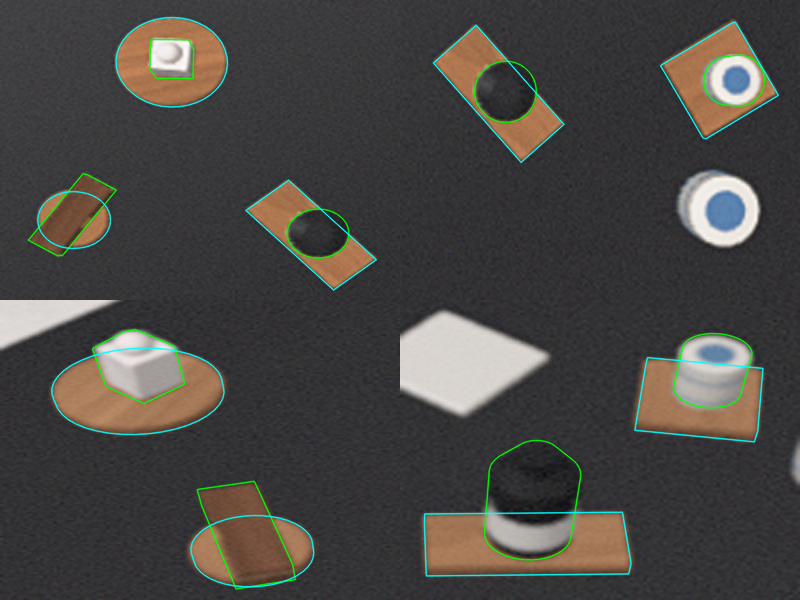

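Request:
{"method": "apply_moves", "body": {"targets": [{"tx": 0.015,"ty": 0.02,"tz": 0,"spin": 0},{"tx": 0.04,"ty": 0.055,"tz": 0,"spin": 0},{"tx": 0.07,"ty": 0.095,"tz": 0,"spin": 0},{"tx": 0.1,"ty": 0.135,"tz": 0,"spin": 0},{"tx": 0.13,"ty": 0.175,"tz": 0,"spin": 0},{"tx": 0.16,"ty": 0.215,"tz": 0,"spin": 0},{"tx": 0.19,"ty": 0.255,"tz": 0,"spin": 0},{"tx": 0.22,"ty": 0.295,"tz": 0,"spin": 0}], "gripper": -1}}

```text
t: 1.9
ee_pos: [424.0, -294.5, 184.1]
orientation: [3.098, 0.517, 0.001]
ft_force: [0.3, -1.2, -0.5]
width: 88.2
grasp_force: 0.0
```

Request:
{"method": "apply_moves", "body": {"targets": [{"tx": 0.03,"ty": 0.04,"tz": 0,"spin": 0},{"tx": 0.047,"ty": 0.064,"tz": 0,"spin": 0},{"tx": 0.047,"ty": 0.064,"tz": -0.02,"spin": 0},{"tx": 0.047,"ty": 0.064,"tz": -0.05,"spin": 0},{"tx": 0.047,"ty": 0.064,"tz": -0.07,"spin": 0},{"tx": 0.047,"ty": 0.064,"tz": -0.08,"spin": 0},{"tx": 0.047,"ty": 0.064,"tz": -0.08,"spin": 0},{"tx": 0.047,"ty": 0.064,"tz": -0.08,"spin": 0}]}}

```text
t: 2.7
ee_pos: [470.5, -232.5, 104.4]
orientation: [3.098, 0.517, 0.001]
ft_force: [0.9, 0.1, -0.2]
width: 87.6
grasp_force: 0.0
```

Request:
{"method": "apply_moves", "body": {"targets": [{"tx": 0,"ty": 0,"tz": -0.02,"spin": 0},{"tx": 0,"ty": 0,"tz": -0.045,"spin": 0},{"tx": 0,"ty": 0,"tz": -0.065,"spin": 0},{"tx": 0,"ty": 0,"tz": -0.075,"spin": 0},{"tx": 0,"ty": 0,"tz": -0.077,"spin": 0},{"tx": 0,"ty": 0,"tz": -0.077,"spin": 0},{"tx": 0,"ty": 0,"tz": -0.077,"spin": 0},{"tx": 0,"ty": 0,"tz": -0.077,"spin": 0}]}}

```text
t: 3.5
ee_pos: [470.7, -232.5, 27.7]
orientation: [3.098, 0.517, 0.002]
ft_force: [-0.1, 0.7, 0.2]
width: 87.8
grasp_force: 0.0
```

Request:
{"method": "apply_moves", "body": {"targets": [{"tx": 0,"ty": 0,"tz": 0,"spin": 0},{"tx": 0,"ty": 0,"tz": 0,"spin": 0},{"tx": 0,"ty": 0,"tz": 0,"spin": 0},{"tx": 0,"ty": 0,"tz": 0,"spin": 0},{"tx": 0,"ty": 0,"tz": 0,"spin": 0},{"tx": 0,"ty": 0,"tz": 0,"spin": 0},{"tx": 0,"ty": 0,"tz": 0,"spin": 0},{"tx": 0,"ty": 0,"tz": 0,"spin": 0}], "gripper": 1}}

```text
t: 4.3
ee_pos: [470.0, -232.1, 26.7]
orientation: [-3.099, -0.517, 0.0]
ft_force: [0.3, -0.4, -0.1]
width: 27.5
grasp_force: 0.0
```

Run:
```python
from h import *
a=ctrl.get_image("side"); b=ctrl.get_image("top"); o=ctrl.get_obs(); print(o["width"],o["grasp_force"],o["ft_force"])
A=cv2.resize(a[100:300,300:520],(400,364)); B=cv2.resize(b[160:360,340:560],(400,364))
cv2.imwrite("pics/g1.png",np.hstack([A,B])[...,::-1])
```

```text
19.606525614718322 0.0 [-0.61466553 -0.14012884 -0.15366863]
```

View pics/g1.png

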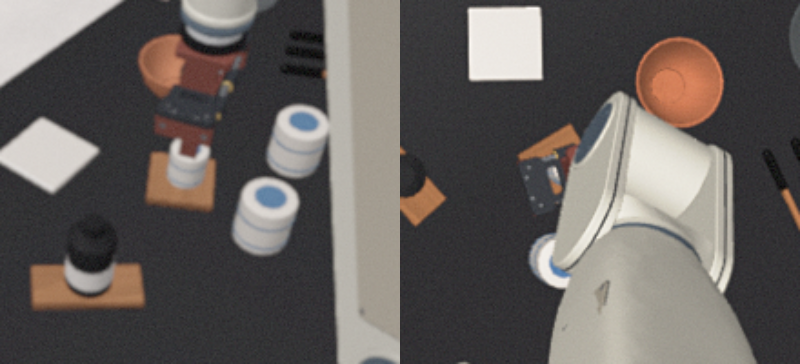

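Run:
```python
from h import *
for n in("top","side"):
    print(n,proj([[470,-232,27],[470,-232,46],[470,-232,107],[470,-232,65]],n).round().tolist())
    K,d,r,t=CAL[n]; print(-cv2.Rodrigues(r)[0].T@t)
    for o in ctrl.outline_of("jar",n): print(o["score"],o["box"],o["pixels"].sum())
print(ctrl.get_obs()["width"])
```

```text
top [[432.0, 251.0], [433.0, 251.0], [439.0, 251.0], [435.0, 251.0]]
[ 455.8871858    25.07099137 1173.32435845]
0.8 [413.1, 287.5, 431.0, 320.0] 346
0.6 [422.6, 250.2, 429.1, 261.0] 36
side [[402.0, 192.0], [403.0, 186.0], [407.0, 166.0], [404.0, 180.0]]
[ 56.35683304 545.8883607  872.64770957]
0.95 [392.6, 177.8, 415.0, 204.0] 369
0.93 [429.0, 196.3, 463.9, 238.9] 1144
0.71 [444.1, 160.8, 481.7, 198.8] 1009
11.596202675931973
```

Run:
```python
import cv2,numpy as np
from h import *
b=ctrl.get_image("top")[215:285,385:485]; a=ctrl.get_image("side")[110:220,360:440]
cv2.imwrite("pics/g2.png",np.hstack([cv2.resize(a,(400,550),interpolation=2),cv2.resize(b,(400,550) if 0 else (400,280),interpolation=2) if 0 else cv2.copyMakeBorder(cv2.resize(b,(400,280),interpolation=2),0,270,0,0,0)])[...,::-1])
```

```text
(no output)
```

View pics/g2.png

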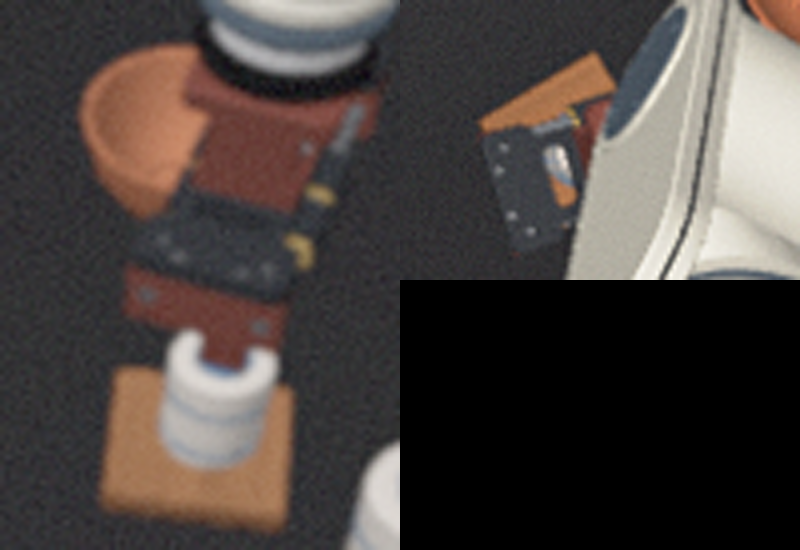

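Run:
```python
from h import *
o=ctrl.get_obs(); print(o["ee_pos"],o["width"],o["qpos"])
R=cv2.Rodrigues(o["orientation"])[0]
ims={n:ctrl.get_image(n)[...,::-1].copy() for n in("top","side")}
out=[]
for tz in(27,70):
    T=np.array([470,-232,tz])
    for n,(l,t,w,h) in {"side":(360,110,90,100),"top":(380,205,110,80)}.items():
        f=400/w; im=cv2.resize(ims[n][t:t+h,l:l+w],None,fx=f,fy=f,interpolation=2)
        for b,col in((box(75,178,-80,-79),(0,255,0)),(box(20,24,-80,0),(255,255,0))):
            p=(proj(b@R.T+T,n)+.5-[l,t])*f
            cv2.polylines(im,[np.int32(hull(p))],True,col,1)
        out.append(cv2.resize(im,(400,300)))
cv2.imwrite("pics/g3.png",np.vstack([np.hstack(out[:2]),np.hstack(out[2:])]))
```

```text
[ 469.99715863 -232.08626335   26.76174055] 2.975899134671133 [-4.81378110e-01  5.19598974e-01  1.94239823e+00 -1.02184827e-05
  6.79661434e-01  7.58616661e-01]
```

View pics/g3.png

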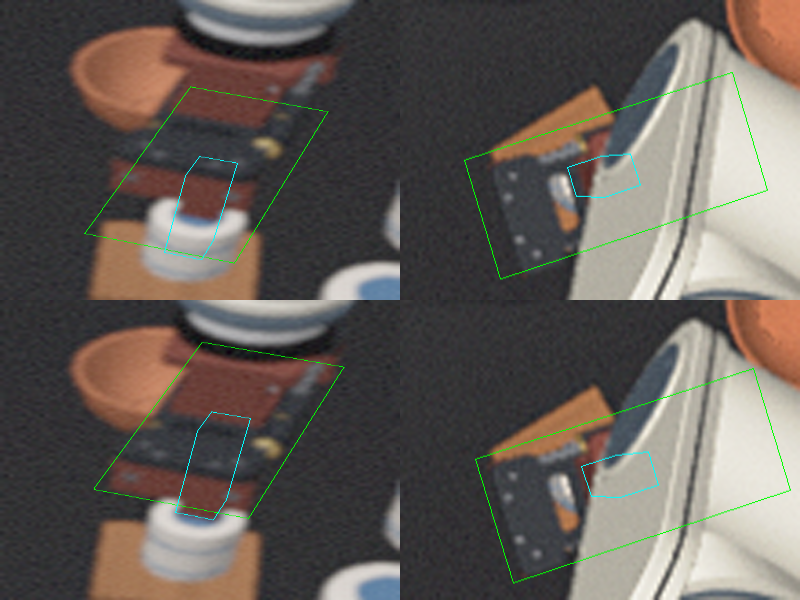

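Request:
{"method": "apply_moves", "body": {"targets": [{"tx": 0,"ty": 0,"tz": 0.02,"spin": 0},{"tx": 0,"ty": 0,"tz": 0.04,"spin": 0},{"tx": 0.03,"ty": 0.015,"tz": 0.05,"spin": 0},{"tx": 0.07,"ty": 0.035,"tz": 0.05,"spin": 0},{"tx": 0.11,"ty": 0.055,"tz": 0.05,"spin": 0},{"tx": 0.15,"ty": 0.075,"tz": 0.04,"spin": 0},{"tx": 0.167,"ty": 0.085,"tz": 0.02,"spin": 0},{"tx": 0.167,"ty": 0.085,"tz": 0.01,"spin": 0}]}}

```text
t: 5.5
ee_pos: [638.7, -145.4, 35.4]
orientation: [-3.098, -0.521, -0.0]
ft_force: [-1.3, 0.0, 0.3]
width: 0.4
grasp_force: 0.0
```

Run:
```python
from h import *
o=ctrl.get_obs(); print(o["ee_pos"],o["width"],o["ft_force"])
R=cv2.Rodrigues(o["orientation"])[0]
im0=ctrl.get_image("side")[...,::-1].copy(); out=[]
for tz in (o["ee_pos"][2],o["ee_pos"][2]+43):
    T=np.r_[o["ee_pos"][:2],tz]
    l,t,w,h=270,90,120,110
    f=400/w; im=cv2.resize(im0[t:t+h,l:l+w],None,fx=f,fy=f,interpolation=2)
    for b,col in((box(75,178,-80,-79),(0,255,0)),(box(20,24,-80,0),(255,255,0))):
        p=(proj(b@R.T+T,"side")+.5-[l,t])*f
        cv2.polylines(im,[np.int32(hull(p))],True,col,1)
    out.append(im)
cv2.imwrite("pics/g4.png",np.hstack(out))
```

```text
[ 638.6707343  -145.35253668   35.36246454] 0.3728896898681256 [-1.26133201  0.03664152  0.27527903]
```

View pics/g4.png

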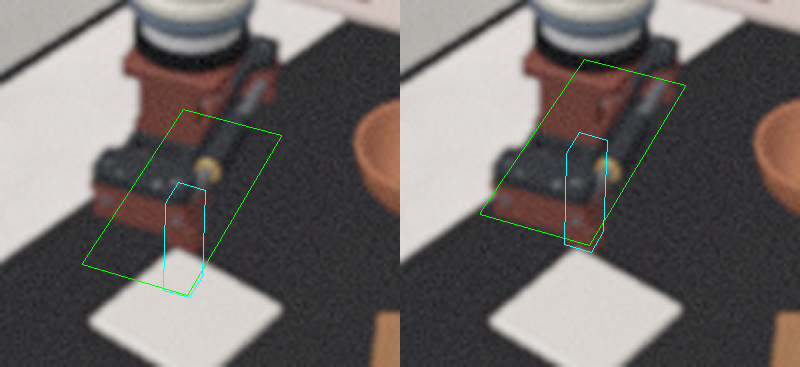

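Request:
{"method": "apply_moves", "body": {"targets": [{"tx": 0,"ty": 0,"tz": -0.01,"spin": 0},{"tx": 0,"ty": 0,"tz": -0.025,"spin": 0},{"tx": 0,"ty": 0,"tz": -0.035,"spin": 0},{"tx": 0,"ty": 0,"tz": -0.042,"spin": 0},{"tx": 0,"ty": 0,"tz": -0.046,"spin": 0},{"tx": 0,"ty": 0,"tz": -0.05,"spin": 0},{"tx": 0,"ty": 0,"tz": -0.05,"spin": 0},{"tx": 0,"ty": 0,"tz": -0.05,"spin": 0}]}}

```text
t: 6.35
ee_pos: [637.3, -147.1, -13.0]
orientation: [3.099, 0.517, 0.001]
ft_force: [0.4, -0.1, -0.9]
width: 0.6
grasp_force: 0.0
```

Request:
{"method": "apply_moves", "body": {"targets": [{"tx": 0,"ty": 0,"tz": -0.002,"spin": 0},{"tx": 0,"ty": 0,"tz": -0.004,"spin": 0},{"tx": 0,"ty": 0,"tz": -0.006,"spin": 0},{"tx": 0,"ty": 0,"tz": -0.008,"spin": 0},{"tx": 0,"ty": 0,"tz": -0.009,"spin": 0},{"tx": 0,"ty": 0,"tz": -0.01,"spin": 0},{"tx": 0,"ty": 0,"tz": -0.01,"spin": 0},{"tx": 0,"ty": 0,"tz": -0.01,"spin": 0}]}}

```text
t: 7.15
ee_pos: [637.0, -147.1, -23.2]
orientation: [-3.099, -0.517, 0.0]
ft_force: [-0.5, 0.3, -0.1]
width: 0.9
grasp_force: 0.0
```

Request:
{"method": "apply_moves", "body": {"targets": [{"tx": 0,"ty": 0,"tz": -0.001,"spin": 0},{"tx": 0,"ty": 0,"tz": -0.002,"spin": 0},{"tx": 0,"ty": 0,"tz": -0.003,"spin": 0},{"tx": 0,"ty": 0,"tz": -0.004,"spin": 0},{"tx": 0,"ty": 0,"tz": -0.005,"spin": 0},{"tx": 0,"ty": 0,"tz": -0.006,"spin": 0},{"tx": 0,"ty": 0,"tz": -0.006,"spin": 0},{"tx": 0,"ty": 0,"tz": -0.006,"spin": 0}]}}

```text
t: 7.95
ee_pos: [637.0, -147.1, -29.3]
orientation: [-3.099, -0.517, 0.0]
ft_force: [1.3, 0.2, -0.4]
width: 0.7
grasp_force: 0.0
```

Run:
```python
from h import *
o=ctrl.get_obs(); print(o["ee_pos"],o["width"],o["ft_force"])
R=cv2.Rodrigues(o["orientation"])[0]
im0=ctrl.get_image("side")[...,::-1].copy()
l,t,w,h=290,110,100,100; f=5
im=cv2.resize(im0[t:t+h,l:l+w],None,fx=f,fy=f,interpolation=2)
T=np.r_[o["ee_pos"][:2],o["ee_pos"][2]+43]
for b,col in((box(75,178,-80,-79),(0,255,0)),(box(20,24,-80,0),(255,255,0))):
    p=(proj(b@R.T+T,"side")+.5-[l,t])*f
    cv2.polylines(im,[np.int32(hull(p))],True,col,1)
cv2.imwrite("pics/g5.png",im)
```

```text
[ 636.96873843 -147.10685584  -29.30278757] 0.6845675078422461 [ 1.29822914  0.20896674 -0.36324616]
```

View pics/g5.png

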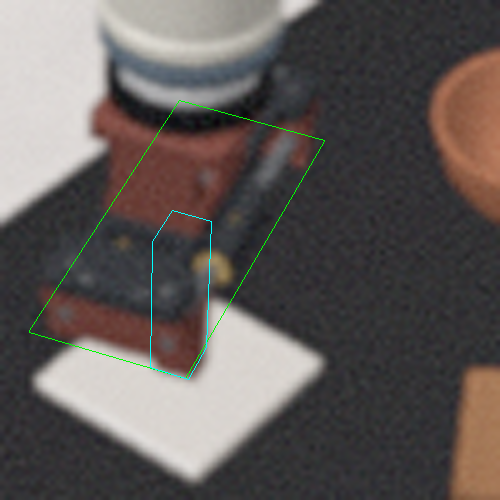

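Request:
{"method": "apply_moves", "body": {"targets": [{"tx": 0,"ty": 0,"tz": -0.001,"spin": 0},{"tx": 0,"ty": 0,"tz": -0.001,"spin": 0},{"tx": 0,"ty": 0,"tz": -0.002,"spin": 0},{"tx": 0,"ty": 0,"tz": -0.002,"spin": 0},{"tx": 0,"ty": 0,"tz": -0.003,"spin": 0},{"tx": 0,"ty": 0,"tz": -0.003,"spin": 0},{"tx": 0,"ty": 0,"tz": -0.003,"spin": 0},{"tx": 0,"ty": 0,"tz": -0.003,"spin": 0}]}}

```text
t: 8.8
ee_pos: [637.1, -147.1, -30.6]
orientation: [3.099, 0.517, 0.0]
ft_force: [-5.4, 1.5, 14.8]
width: 0.4
grasp_force: 7.1
```

Request:
{"method": "apply_moves", "body": {"targets": [{"tx": 0,"ty": 0,"tz": -0.001,"spin": 0},{"tx": 0,"ty": 0,"tz": -0.001,"spin": 0},{"tx": 0,"ty": 0,"tz": -0.002,"spin": 0},{"tx": 0,"ty": 0,"tz": -0.002,"spin": 0},{"tx": 0,"ty": 0,"tz": -0.002,"spin": 0},{"tx": 0,"ty": 0,"tz": -0.002,"spin": 0},{"tx": 0,"ty": 0,"tz": -0.002,"spin": 0},{"tx": 0,"ty": 0,"tz": -0.002,"spin": 0}]}}

```text
t: 9.6
ee_pos: [637.1, -147.1, -30.7]
orientation: [3.099, 0.517, 0.0]
ft_force: [-10.0, 2.3, 30.7]
width: 0.1
grasp_force: 15.0
```

Request:
{"method": "apply_moves", "body": {"targets": [{"tx": 0,"ty": 0,"tz": 0.02,"spin": 0},{"tx": 0,"ty": 0,"tz": 0.06,"spin": 0},{"tx": -0.02,"ty": -0.01,"tz": 0.1,"spin": 0},{"tx": -0.06,"ty": -0.03,"tz": 0.11,"spin": 0},{"tx": -0.1,"ty": -0.05,"tz": 0.11,"spin": 0},{"tx": -0.14,"ty": -0.07,"tz": 0.11,"spin": 0},{"tx": -0.167,"ty": -0.085,"tz": 0.11,"spin": 0},{"tx": -0.167,"ty": -0.085,"tz": 0.11,"spin": 0}], "gripper": -1}}

```text
t: 10.4
ee_pos: [466.5, -232.9, 75.8]
orientation: [-3.098, -0.513, 0.003]
ft_force: [-0.2, 0.5, 0.2]
width: 60.7
grasp_force: 0.0
```

Request:
{"method": "apply_moves", "body": {"targets": [{"tx": 0,"ty": 0,"tz": 0,"spin": 0},{"tx": 0,"ty": 0,"tz": 0,"spin": 0},{"tx": 0,"ty": 0,"tz": -0.015,"spin": 0},{"tx": 0,"ty": 0,"tz": -0.04,"spin": 0},{"tx": 0,"ty": 0,"tz": -0.065,"spin": 0},{"tx": 0,"ty": 0,"tz": -0.08,"spin": 0},{"tx": 0,"ty": 0,"tz": -0.086,"spin": 0},{"tx": 0,"ty": 0,"tz": -0.086,"spin": 0}]}}

```text
t: 11.2
ee_pos: [470.4, -231.4, -11.0]
orientation: [-3.098, -0.519, 0.001]
ft_force: [-0.6, -0.7, 0.3]
width: 87.7
grasp_force: 0.0
```

Request:
{"method": "apply_moves", "body": {"targets": [{"tx": 0,"ty": 0,"tz": 0,"spin": 0},{"tx": 0,"ty": 0,"tz": 0,"spin": 0},{"tx": 0,"ty": 0,"tz": 0,"spin": 0},{"tx": 0,"ty": 0,"tz": 0,"spin": 0},{"tx": 0,"ty": 0,"tz": 0,"spin": 0},{"tx": 0,"ty": 0,"tz": 0,"spin": 0},{"tx": 0,"ty": 0,"tz": 0,"spin": 0},{"tx": 0,"ty": 0,"tz": 0,"spin": 0}], "gripper": 1}}

```text
t: 12.0
ee_pos: [470.0, -232.1, -10.0]
orientation: [-3.099, -0.517, 0.0]
ft_force: [-1.4, 1.6, 5.8]
width: 47.6
grasp_force: 30.0
```

Request:
{"method": "apply_moves", "body": {"targets": [{"tx": 0,"ty": 0,"tz": 0.01,"spin": 0},{"tx": 0,"ty": 0,"tz": 0.03,"spin": 0},{"tx": 0.01,"ty": 0.005,"tz": 0.045,"spin": 0},{"tx": 0.04,"ty": 0.02,"tz": 0.05,"spin": 0},{"tx": 0.08,"ty": 0.04,"tz": 0.05,"spin": 0},{"tx": 0.12,"ty": 0.06,"tz": 0.05,"spin": 0},{"tx": 0.15,"ty": 0.075,"tz": 0.05,"spin": 0},{"tx": 0.167,"ty": 0.085,"tz": 0.05,"spin": 0}]}}

```text
t: 12.8
ee_pos: [639.7, -145.8, 40.3]
orientation: [3.098, 0.519, 0.003]
ft_force: [0.2, 0.4, -1.9]
width: 47.7
grasp_force: 30.0
```

Request:
{"method": "apply_moves", "body": {"targets": [{"tx": 0,"ty": 0,"tz": 0,"spin": 0},{"tx": 0,"ty": 0,"tz": -0.01,"spin": 0},{"tx": 0,"ty": 0,"tz": -0.03,"spin": 0},{"tx": 0,"ty": 0,"tz": -0.045,"spin": 0},{"tx": 0,"ty": 0,"tz": -0.052,"spin": 0},{"tx": 0,"ty": 0,"tz": -0.055,"spin": 0},{"tx": 0,"ty": 0,"tz": -0.056,"spin": 0},{"tx": 0,"ty": 0,"tz": -0.056,"spin": 0}]}}

```text
t: 13.6
ee_pos: [637.3, -147.3, -15.8]
orientation: [3.099, 0.517, 0.001]
ft_force: [0.7, -0.5, 0.2]
width: 47.6
grasp_force: 30.0
```

Request:
{"method": "apply_moves", "body": {"targets": [{"tx": 0,"ty": 0,"tz": -0.001,"spin": 0},{"tx": 0,"ty": 0,"tz": -0.001,"spin": 0},{"tx": 0,"ty": 0,"tz": -0.001,"spin": 0},{"tx": 0,"ty": 0,"tz": -0.001,"spin": 0},{"tx": 0,"ty": 0,"tz": -0.001,"spin": 0},{"tx": 0,"ty": 0,"tz": -0.001,"spin": 0},{"tx": 0,"ty": 0,"tz": -0.001,"spin": 0},{"tx": 0,"ty": 0,"tz": -0.001,"spin": 0}]}}

```text
t: 14.4
ee_pos: [637.3, -147.1, -16.9]
orientation: [3.099, 0.517, 0.001]
ft_force: [-0.5, 0.7, 3.1]
width: 48.0
grasp_force: 30.0
```

Request:
{"method": "apply_moves", "body": {"targets": [{"tx": 0,"ty": 0,"tz": 0,"spin": 0},{"tx": 0,"ty": 0,"tz": 0,"spin": 0},{"tx": 0,"ty": 0,"tz": 0,"spin": 0},{"tx": 0,"ty": 0,"tz": 0,"spin": 0},{"tx": 0,"ty": 0,"tz": 0.02,"spin": 0},{"tx": 0,"ty": 0,"tz": 0.06,"spin": 0},{"tx": 0,"ty": 0,"tz": 0.09,"spin": 0},{"tx": 0,"ty": 0,"tz": 0.1,"spin": 0}], "gripper": -1}}

```text
t: 15.2
ee_pos: [639.1, -147.6, 86.1]
orientation: [3.097, 0.517, 0.008]
ft_force: [-0.5, -0.3, 0.1]
width: 88.2
grasp_force: 0.0
```

Request:
{"method": "apply_moves", "body": {"targets": [{"tx": 0.002,"ty": 0.03,"tz": 0,"spin": -3},{"tx": 0.005,"ty": 0.07,"tz": 0,"spin": -6},{"tx": 0.008,"ty": 0.11,"tz": 0,"spin": -10},{"tx": 0.011,"ty": 0.15,"tz": 0,"spin": -14},{"tx": 0.015,"ty": 0.19,"tz": 0,"spin": -18},{"tx": 0.018,"ty": 0.23,"tz": 0,"spin": -18},{"tx": 0.02,"ty": 0.265,"tz": 0,"spin": -18},{"tx": 0.0215,"ty": 0.283,"tz": 0,"spin": -18}]}}

```text
t: 16.0
ee_pos: [657.8, 138.6, 81.7]
orientation: [-3.141, -0.03, 0.002]
ft_force: [-0.4, -0.8, -0.3]
width: 87.7
grasp_force: 0.0
```

Run:
```python
from h import *
o=ctrl.get_obs(); print(o["ee_pos"],o["width"])
M={}
for n in("top","side"):
    ctrl.get_image(n); r=ctrl.outline_of("jar",n); 
    for q in r:
        b=q["box"]; c=unproj([[(b[0]+b[2])/2,(b[1]+b[3])/2]],n,35)[0]
        if abs(c[0]-637)<60 and abs(c[1]+147)<60: M[n]=q["pixels"];break
print(list(M)); print(fit("jar",M,(637,-147,8)))
```

```text
[657.79903297 138.57290823  81.65363434] 87.7328093699596
['top']
(array([ 624.9, -137.2,   77.2,  131.3]), np.float64(0.051))
```

Request:
{"method": "apply_moves", "body": {"targets": [{"tx": 0,"ty": 0,"tz": -0.01,"spin": 0},{"tx": 0,"ty": 0,"tz": -0.03,"spin": 0},{"tx": 0,"ty": 0,"tz": -0.05,"spin": 0},{"tx": 0,"ty": 0,"tz": -0.07,"spin": 0},{"tx": 0,"ty": 0,"tz": -0.082,"spin": 0},{"tx": 0,"ty": 0,"tz": -0.086,"spin": 0},{"tx": 0,"ty": 0,"tz": -0.086,"spin": 0},{"tx": 0,"ty": 0,"tz": -0.086,"spin": 0}]}}

```text
t: 17.0
ee_pos: [659.2, 135.7, -2.5]
orientation: [-3.141, -0.026, -0.002]
ft_force: [0.5, 0.3, 0.7]
width: 87.5
grasp_force: 0.0
```

Request:
{"method": "apply_moves", "body": {"targets": [{"tx": 0,"ty": 0,"tz": 0,"spin": 0},{"tx": 0,"ty": 0,"tz": 0,"spin": 0},{"tx": 0,"ty": 0,"tz": 0,"spin": 0},{"tx": 0,"ty": 0,"tz": 0,"spin": 0},{"tx": 0,"ty": 0,"tz": 0,"spin": 0},{"tx": 0,"ty": 0,"tz": 0,"spin": 0},{"tx": 0,"ty": 0,"tz": 0,"spin": 0},{"tx": 0,"ty": 0,"tz": 0,"spin": 0}], "gripper": 1}}

```text
t: 17.8
ee_pos: [658.7, 135.8, -3.2]
orientation: [3.141, 0.026, 0.0]
ft_force: [0.6, -1.3, -0.5]
width: 36.3
grasp_force: 29.3
```

Request:
{"method": "apply_moves", "body": {"targets": [{"tx": 0,"ty": 0,"tz": 0.01,"spin": 0},{"tx": 0,"ty": 0,"tz": 0.035,"spin": 0},{"tx": -0.005,"ty": -0.01,"tz": 0.055,"spin": 0},{"tx": -0.02,"ty": -0.04,"tz": 0.06,"spin": 0},{"tx": -0.04,"ty": -0.08,"tz": 0.06,"spin": 0},{"tx": -0.06,"ty": -0.12,"tz": 0.06,"spin": 0},{"tx": -0.08,"ty": -0.16,"tz": 0.06,"spin": 0},{"tx": -0.1,"ty": -0.2,"tz": 0.06,"spin": 0}]}}

```text
t: 18.6
ee_pos: [557.4, -65.2, 57.3]
orientation: [-3.141, -0.027, -0.0]
ft_force: [1.4, -0.1, -2.6]
width: 36.4
grasp_force: 29.4
```

Request:
{"method": "apply_moves", "body": {"targets": [{"tx": -0.02,"ty": -0.04,"tz": 0,"spin": 0},{"tx": -0.04,"ty": -0.08,"tz": 0,"spin": 0},{"tx": -0.06,"ty": -0.11,"tz": 0,"spin": 0},{"tx": -0.075,"ty": -0.14,"tz": 0,"spin": 0},{"tx": -0.088,"ty": -0.161,"tz": 0,"spin": 0},{"tx": -0.088,"ty": -0.161,"tz": 0,"spin": 0},{"tx": -0.088,"ty": -0.161,"tz": -0.01,"spin": 0},{"tx": -0.088,"ty": -0.161,"tz": -0.02,"spin": 0}]}}

```text
t: 19.4
ee_pos: [471.1, -224.5, 36.4]
orientation: [3.141, 0.027, 0.001]
ft_force: [0.3, 0.3, -2.6]
width: 36.5
grasp_force: 29.4
```

Request:
{"method": "apply_moves", "body": {"targets": [{"tx": 0,"ty": 0,"tz": -0.015,"spin": 0},{"tx": 0,"ty": 0,"tz": -0.027,"spin": 0},{"tx": 0,"ty": 0,"tz": -0.035,"spin": 0},{"tx": 0,"ty": 0,"tz": -0.038,"spin": 0},{"tx": 0,"ty": 0,"tz": -0.039,"spin": 0},{"tx": 0,"ty": 0,"tz": -0.039,"spin": 0},{"tx": 0,"ty": 0,"tz": -0.039,"spin": 0},{"tx": 0,"ty": 0,"tz": -0.039,"spin": 0}]}}

```text
t: 20.2
ee_pos: [470.9, -225.3, -1.8]
orientation: [3.141, 0.026, 0.001]
ft_force: [-1.0, 0.6, -2.4]
width: 36.7
grasp_force: 29.4
```

Request:
{"method": "apply_moves", "body": {"targets": [{"tx": 0,"ty": 0,"tz": -0.001,"spin": 0},{"tx": 0,"ty": 0,"tz": -0.001,"spin": 0},{"tx": 0,"ty": 0,"tz": -0.001,"spin": 0},{"tx": 0,"ty": 0,"tz": -0.001,"spin": 0},{"tx": 0,"ty": 0,"tz": -0.001,"spin": 0},{"tx": 0,"ty": 0,"tz": -0.001,"spin": 0},{"tx": 0,"ty": 0,"tz": -0.001,"spin": 0},{"tx": 0,"ty": 0,"tz": -0.001,"spin": 0}]}}

```text
t: 21.0
ee_pos: [470.5, -225.1, -3.2]
orientation: [3.141, 0.026, 0.0]
ft_force: [0.6, 0.1, -1.0]
width: 36.6
grasp_force: 29.4
```

Request:
{"method": "apply_moves", "body": {"targets": [{"tx": 0,"ty": 0,"tz": 0,"spin": 0},{"tx": 0,"ty": 0,"tz": 0,"spin": 0},{"tx": 0,"ty": 0,"tz": 0,"spin": 0},{"tx": 0,"ty": 0,"tz": 0,"spin": 0},{"tx": 0,"ty": 0,"tz": 0.02,"spin": 0},{"tx": 0,"ty": 0,"tz": 0.06,"spin": 0},{"tx": 0,"ty": 0,"tz": 0.1,"spin": 0},{"tx": 0,"ty": 0,"tz": 0.14,"spin": 0}], "gripper": -1}}

```text
t: 21.8
ee_pos: [470.2, -224.9, 138.1]
orientation: [-3.141, -0.026, 0.001]
ft_force: [0.1, 0.6, -0.4]
width: 87.8
grasp_force: 0.0
```

Request:
{"method": "apply_moves", "body": {"targets": [{"tx": -0.002,"ty": 0.02,"tz": 0,"spin": 0},{"tx": -0.004,"ty": 0.05,"tz": 0,"spin": 0},{"tx": -0.007,"ty": 0.09,"tz": 0,"spin": 0},{"tx": -0.01,"ty": 0.13,"tz": 0,"spin": 0},{"tx": -0.014,"ty": 0.17,"tz": 0,"spin": 0},{"tx": -0.017,"ty": 0.2,"tz": 0,"spin": 0},{"tx": -0.017,"ty": 0.215,"tz": 0,"spin": 0},{"tx": -0.017,"ty": 0.215,"tz": 0,"spin": 0}]}}

```text
t: 22.6
ee_pos: [453.3, -8.5, 136.9]
orientation: [-3.141, -0.031, -0.0]
ft_force: [-0.2, 0.1, -0.7]
width: 88.2
grasp_force: 0.0
```

Request:
{"method": "apply_moves", "body": {"targets": [{"tx": 0,"ty": 0,"tz": -0.015,"spin": 0},{"tx": 0,"ty": 0,"tz": -0.04,"spin": 0},{"tx": 0,"ty": 0,"tz": -0.065,"spin": 0},{"tx": 0,"ty": 0,"tz": -0.09,"spin": 0},{"tx": 0,"ty": 0,"tz": -0.11,"spin": 0},{"tx": 0,"ty": 0,"tz": -0.118,"spin": 0},{"tx": 0,"ty": 0,"tz": -0.118,"spin": 0},{"tx": 0,"ty": 0,"tz": -0.118,"spin": 0}]}}

```text
t: 23.4
ee_pos: [454.0, -10.5, 19.3]
orientation: [3.141, 0.025, 0.001]
ft_force: [0.1, -0.0, 0.7]
width: 87.4
grasp_force: 0.0
```

Request:
{"method": "apply_moves", "body": {"targets": [{"tx": 0,"ty": 0,"tz": 0,"spin": 0},{"tx": 0,"ty": 0,"tz": 0,"spin": 0},{"tx": 0,"ty": 0,"tz": 0,"spin": 0},{"tx": 0,"ty": 0,"tz": 0,"spin": 0},{"tx": 0,"ty": 0,"tz": 0,"spin": 0},{"tx": 0,"ty": 0,"tz": 0,"spin": 0},{"tx": 0,"ty": 0,"tz": 0,"spin": 0},{"tx": 0,"ty": 0,"tz": 0,"spin": 0}], "gripper": 1}}

```text
t: 24.2
ee_pos: [453.7, -10.1, 19.1]
orientation: [3.141, 0.026, 0.001]
ft_force: [-0.2, -0.8, 6.1]
width: 55.6
grasp_force: 30.0
```

Request:
{"method": "apply_moves", "body": {"targets": [{"tx": 0,"ty": 0,"tz": 0.01,"spin": 0},{"tx": 0,"ty": 0,"tz": 0.03,"spin": 0},{"tx": 0.015,"ty": 0.01,"tz": 0.04,"spin": 0},{"tx": 0.045,"ty": 0.03,"tz": 0.04,"spin": 0},{"tx": 0.08,"ty": 0.057,"tz": 0.04,"spin": 0},{"tx": 0.115,"ty": 0.082,"tz": 0.04,"spin": 0},{"tx": 0.15,"ty": 0.107,"tz": 0.04,"spin": 0},{"tx": 0.18,"ty": 0.128,"tz": 0.04,"spin": 0}]}}

```text
t: 25.0
ee_pos: [634.8, 119.4, 59.1]
orientation: [-3.141, -0.027, -0.0]
ft_force: [0.5, -0.5, -2.0]
width: 55.7
grasp_force: 30.0
```

Request:
{"method": "apply_moves", "body": {"targets": [{"tx": 0.0185,"ty": 0.013,"tz": 0,"spin": 0},{"tx": 0.0285,"ty": 0.02,"tz": 0,"spin": 0},{"tx": 0.0285,"ty": 0.02,"tz": -0.01,"spin": 0},{"tx": 0.0285,"ty": 0.02,"tz": -0.025,"spin": 0},{"tx": 0.0285,"ty": 0.02,"tz": -0.034,"spin": 0},{"tx": 0.0285,"ty": 0.02,"tz": -0.038,"spin": 0},{"tx": 0.0285,"ty": 0.02,"tz": -0.039,"spin": 0},{"tx": 0.0285,"ty": 0.02,"tz": -0.039,"spin": 0}]}}

```text
t: 25.8
ee_pos: [661.5, 137.4, 19.5]
orientation: [3.141, 0.025, -0.001]
ft_force: [-0.3, -0.2, -2.1]
width: 55.5
grasp_force: 30.0
```

Request:
{"method": "apply_moves", "body": {"targets": [{"tx": 0,"ty": 0,"tz": -0.0005,"spin": 0},{"tx": 0,"ty": 0,"tz": -0.001,"spin": 0},{"tx": 0,"ty": 0,"tz": -0.001,"spin": 0},{"tx": 0,"ty": 0,"tz": -0.001,"spin": 0},{"tx": 0,"ty": 0,"tz": -0.001,"spin": 0},{"tx": 0,"ty": 0,"tz": -0.001,"spin": 0},{"tx": 0,"ty": 0,"tz": -0.001,"spin": 0},{"tx": 0,"ty": 0,"tz": -0.001,"spin": 0}]}}

```text
t: 26.6
ee_pos: [662.1, 137.7, 19.1]
orientation: [3.141, 0.026, 0.0]
ft_force: [-2.4, -2.4, 5.4]
width: 55.6
grasp_force: 30.0
```

Request:
{"method": "apply_moves", "body": {"targets": [{"tx": 0,"ty": 0,"tz": 0,"spin": 0},{"tx": 0,"ty": 0,"tz": 0,"spin": 0},{"tx": 0,"ty": 0,"tz": 0,"spin": 0},{"tx": 0,"ty": 0,"tz": 0,"spin": 0},{"tx": 0,"ty": 0,"tz": 0.02,"spin": 0},{"tx": 0,"ty": 0,"tz": 0.05,"spin": 0},{"tx": 0,"ty": 0,"tz": 0.09,"spin": 0},{"tx": 0,"ty": 0,"tz": 0.12,"spin": 0}], "gripper": -1}}

```text
t: 27.4
ee_pos: [662.6, 138.1, 140.8]
orientation: [-3.141, -0.026, -0.002]
ft_force: [0.7, 0.6, -0.3]
width: 88.0
grasp_force: 0.0
```

Request:
{"method": "apply_moves", "body": {"targets": [{"tx": -0.01,"ty": 0.005,"tz": 0,"spin": 8},{"tx": -0.03,"ty": 0.015,"tz": 0,"spin": 16},{"tx": -0.06,"ty": 0.028,"tz": 0,"spin": 24},{"tx": -0.09,"ty": 0.042,"tz": 0,"spin": 32},{"tx": -0.12,"ty": 0.056,"tz": 0,"spin": 40},{"tx": -0.15,"ty": 0.07,"tz": 0,"spin": 48},{"tx": -0.18,"ty": 0.083,"tz": 0,"spin": 56},{"tx": -0.193,"ty": 0.089,"tz": 0,"spin": 64}]}}

```text
t: 28.2
ee_pos: [466.4, 227.5, 138.6]
orientation: [-2.644, -1.696, 0.002]
ft_force: [0.5, -0.5, -0.3]
width: 87.7
grasp_force: 0.0
```

Request:
{"method": "apply_moves", "body": {"targets": [{"tx": 0,"ty": 0,"tz": 0,"spin": 8},{"tx": 0,"ty": 0,"tz": 0,"spin": 16},{"tx": 0,"ty": 0,"tz": 0,"spin": 24},{"tx": 0,"ty": 0,"tz": 0,"spin": 32},{"tx": 0,"ty": 0,"tz": 0,"spin": 40},{"tx": 0,"ty": 0,"tz": 0,"spin": 48},{"tx": 0,"ty": 0,"tz": 0,"spin": 56},{"tx": 0,"ty": 0,"tz": 0,"spin": 64}]}}

```text
t: 29.0
ee_pos: [469.0, 227.0, 138.8]
orientation: [1.345, 2.839, 0.0]
ft_force: [0.6, -0.7, 1.2]
width: 88.0
grasp_force: 0.0
```

Request:
{"method": "apply_moves", "body": {"targets": [{"tx": 0,"ty": 0,"tz": -0.01,"spin": 8},{"tx": 0,"ty": 0,"tz": -0.03,"spin": 16},{"tx": 0,"ty": 0,"tz": -0.05,"spin": 19.3},{"tx": 0,"ty": 0,"tz": -0.07,"spin": 19.3},{"tx": 0,"ty": 0,"tz": -0.085,"spin": 19.3},{"tx": 0,"ty": 0,"tz": -0.085,"spin": 19.3},{"tx": 0,"ty": 0,"tz": -0.085,"spin": 19.3},{"tx": 0,"ty": 0,"tz": -0.085,"spin": 19.3}]}}

```text
t: 29.8
ee_pos: [469.7, 227.2, 54.6]
orientation: [0.859, 3.021, 0.002]
ft_force: [0.1, 0.4, -0.4]
width: 87.6
grasp_force: 0.0
```

Run:
```python
from h import *
o=ctrl.get_obs(); print(o["ee_pos"],o["orientation"],o["width"])
a=ctrl.get_image("side"); b=ctrl.get_image("top")
A=cv2.resize(a[130:380,180:430],(400,400)); B=cv2.resize(b[130:290,210:460],(400,256))
cv2.imwrite("pics/g6.png",np.hstack([A,cv2.copyMakeBorder(B,0,144,0,0,0)])[...,::-1])
for k,n in(("bottle","side"),("seal","side"),("jar","side"),("case","side")):
    for q in ctrl.outline_of(k,n): print(k,n,q["score"],q["box"])
```

```text
[469.71112182 227.24598779  54.64819905] [8.58958634e-01 3.02068203e+00 1.55498854e-03] 87.55792918756232
bottle side 0.86 [209.1, 223.5, 232.1, 252.4]
seal side 0.97 [392.2, 171.5, 414.3, 201.9]
seal side 0.2 [209.7, 235.6, 241.1, 269.4]
jar side 0.85 [313.0, 161.1, 335.8, 190.8]
jar side 0.78 [428.3, 198.8, 465.3, 235.8]
jar side 0.62 [447.5, 157.8, 482.2, 198.5]
case side 0.94 [252.5, 293.4, 278.9, 345.1]
```

View pics/g6.png

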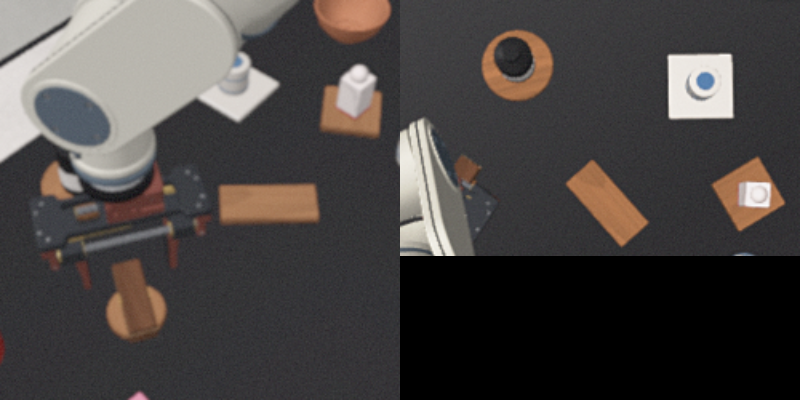

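Request:
{"method": "apply_moves", "body": {"targets": [{"tx": 0,"ty": 0,"tz": -0.015,"spin": 0},{"tx": 0,"ty": 0,"tz": -0.035,"spin": 0},{"tx": 0,"ty": 0,"tz": -0.055,"spin": 0},{"tx": 0,"ty": 0,"tz": -0.066,"spin": 0},{"tx": 0,"ty": 0,"tz": -0.07,"spin": 0},{"tx": 0,"ty": 0,"tz": -0.07,"spin": 0},{"tx": 0,"ty": 0,"tz": -0.07,"spin": 0},{"tx": 0,"ty": 0,"tz": -0.07,"spin": 0}]}}

```text
t: 30.9
ee_pos: [469.6, 227.2, -15.5]
orientation: [0.859, 3.021, 0.001]
ft_force: [0.0, 0.0, 0.5]
width: 87.5
grasp_force: 0.0
```

Request:
{"method": "apply_moves", "body": {"targets": [{"tx": 0,"ty": 0,"tz": 0,"spin": 0},{"tx": 0,"ty": 0,"tz": 0,"spin": 0},{"tx": 0,"ty": 0,"tz": 0,"spin": 0},{"tx": 0,"ty": 0,"tz": 0,"spin": 0},{"tx": 0,"ty": 0,"tz": 0,"spin": 0},{"tx": 0,"ty": 0,"tz": 0,"spin": 0},{"tx": 0,"ty": 0,"tz": 0,"spin": 0},{"tx": 0,"ty": 0,"tz": 0,"spin": 0}], "gripper": 1}}

```text
t: 31.7
ee_pos: [469.0, 226.9, -16.3]
orientation: [-0.859, -3.022, 0.0]
ft_force: [0.2, 0.0, 0.2]
width: 33.4
grasp_force: 30.0
```

Run:
```python
from h import *
for k,x0 in(("stand_oblong",(451,-6,0)),("seal",(470,-225,15)),("bottle",(662,138,15)),("jar",(637,-147,8))):
    M={}
    for n in("top","side"):
        if k=="stand_oblong": ctrl.get_image(n)
        for q in ctrl.outline_of(k,n):
            b=q["box"]; c=unproj([[(b[0]+b[2])/2,(b[1]+b[3])/2]],n,x0[2]+20)[0]
            if abs(c[0]-x0[0])<60 and abs(c[1]-x0[1])<60 and not (k=="bottle" and n=="side"): M[n]=q["pixels"];break
    print(k,list(M),*[fit(k,M,x0,fixz=x0[2])] if M else '')
```

```text
stand_oblong ['top', 'side'] (array([451.3,  -5.5,   1.4,  42.7]), np.float64(0.169))
seal ['top', 'side'] (array([ 469.7, -225.2,   20.8,  177.1]), np.float64(0.182))
bottle ['top'] (array([660.6, 138.6,  20.4,   1. ]), np.float64(0.089))
jar ['top', 'side'] (array([ 633.9, -145.6,   10.6,    6.8]), np.float64(3.377))
```

Request:
{"method": "apply_moves", "body": {"targets": [{"tx": 0,"ty": 0,"tz": 0.01,"spin": 0},{"tx": 0,"ty": 0,"tz": 0.035,"spin": 0},{"tx": 0,"ty": -0.005,"tz": 0.055,"spin": 3},{"tx": -0.002,"ty": -0.025,"tz": 0.06,"spin": 10},{"tx": -0.005,"ty": -0.06,"tz": 0.06,"spin": 17},{"tx": -0.008,"ty": -0.1,"tz": 0.06,"spin": 24},{"tx": -0.011,"ty": -0.14,"tz": 0.06,"spin": 31},{"tx": -0.014,"ty": -0.18,"tz": 0.06,"spin": 38}]}}

```text
t: 33.0
ee_pos: [455.0, 45.6, 44.5]
orientation: [-0.18, 3.135, -0.0]
ft_force: [1.5, -0.1, -2.0]
width: 33.7
grasp_force: 30.0
```

Request:
{"method": "apply_moves", "body": {"targets": [{"tx": -0.002,"ty": -0.03,"tz": 0,"spin": 7},{"tx": -0.004,"ty": -0.053,"tz": 0,"spin": 14},{"tx": -0.004,"ty": -0.053,"tz": 0,"spin": 21},{"tx": -0.004,"ty": -0.053,"tz": 0,"spin": 28},{"tx": -0.004,"ty": -0.053,"tz": 0,"spin": 34},{"tx": -0.004,"ty": -0.053,"tz": 0,"spin": 36.7},{"tx": -0.004,"ty": -0.053,"tz": -0.01,"spin": 36.7},{"tx": -0.004,"ty": -0.053,"tz": -0.025,"spin": 36.7}]}}

```text
t: 33.8
ee_pos: [451.9, -6.1, 19.1]
orientation: [-1.147, 2.922, -0.002]
ft_force: [-0.7, 0.5, -1.6]
width: 33.9
grasp_force: 30.0
```

Request:
{"method": "apply_moves", "body": {"targets": [{"tx": 0,"ty": 0,"tz": -0.015,"spin": 0},{"tx": 0,"ty": 0,"tz": -0.025,"spin": 0},{"tx": 0,"ty": 0,"tz": -0.031,"spin": 0},{"tx": 0,"ty": 0,"tz": -0.033,"spin": 0},{"tx": 0,"ty": 0,"tz": -0.034,"spin": 0},{"tx": 0,"ty": 0,"tz": -0.035,"spin": 0},{"tx": 0,"ty": 0,"tz": -0.035,"spin": 0},{"tx": 0,"ty": 0,"tz": -0.035,"spin": 0}]}}

```text
t: 34.6
ee_pos: [451.3, -6.1, -15.9]
orientation: [-1.15, 2.923, -0.0]
ft_force: [-0.5, -0.1, -0.9]
width: 33.4
grasp_force: 30.0
```

Request:
{"method": "apply_moves", "body": {"targets": [{"tx": 0,"ty": 0,"tz": 0,"spin": 0},{"tx": 0,"ty": 0,"tz": 0,"spin": 0},{"tx": 0,"ty": 0,"tz": 0,"spin": 0},{"tx": 0,"ty": 0,"tz": 0,"spin": 0},{"tx": 0,"ty": 0,"tz": 0,"spin": 0},{"tx": 0,"ty": 0,"tz": 0.02,"spin": 0},{"tx": 0,"ty": 0,"tz": 0.06,"spin": 0},{"tx": 0,"ty": 0,"tz": 0.1,"spin": 0}], "gripper": -1}}

```text
t: 35.4
ee_pos: [450.1, -6.1, 84.4]
orientation: [1.149, -2.921, -0.001]
ft_force: [0.2, -0.4, 0.8]
width: 87.6
grasp_force: 0.0
```

Request:
{"method": "apply_moves", "body": {"targets": [{"tx": 0.01,"ty": -0.008,"tz": 0,"spin": -8},{"tx": 0.035,"ty": -0.026,"tz": 0,"spin": -16},{"tx": 0.065,"ty": -0.05,"tz": 0,"spin": -24},{"tx": 0.095,"ty": -0.072,"tz": 0,"spin": -32},{"tx": 0.125,"ty": -0.095,"tz": 0,"spin": -40},{"tx": 0.155,"ty": -0.118,"tz": 0,"spin": -48},{"tx": 0.178,"ty": -0.135,"tz": 0,"spin": -56},{"tx": 0.186,"ty": -0.141,"tz": 0,"spin": -60}]}}

```text
t: 36.2
ee_pos: [639.2, -149.0, 83.7]
orientation: [0.475, 3.104, -0.001]
ft_force: [-0.3, 0.3, -0.6]
width: 87.5
grasp_force: 0.0
```

Request:
{"method": "apply_moves", "body": {"targets": [{"tx": 0,"ty": 0,"tz": 0,"spin": 0},{"tx": 0,"ty": 0,"tz": -0.015,"spin": 0},{"tx": 0,"ty": 0,"tz": -0.04,"spin": 0},{"tx": 0,"ty": 0,"tz": -0.065,"spin": 0},{"tx": 0,"ty": 0,"tz": -0.085,"spin": 0},{"tx": 0,"ty": 0,"tz": -0.096,"spin": 0},{"tx": 0,"ty": 0,"tz": -0.1,"spin": 0},{"tx": 0,"ty": 0,"tz": -0.1,"spin": 0}]}}

```text
t: 37.0
ee_pos: [636.5, -146.7, -16.7]
orientation: [-0.464, -3.106, -0.0]
ft_force: [0.7, 0.3, 1.3]
width: 87.6
grasp_force: 0.0
```

Request:
{"method": "apply_moves", "body": {"targets": [{"tx": 0,"ty": 0,"tz": 0,"spin": 0},{"tx": 0,"ty": 0,"tz": 0,"spin": 0},{"tx": 0,"ty": 0,"tz": 0,"spin": 0},{"tx": 0,"ty": 0,"tz": 0,"spin": 0},{"tx": 0,"ty": 0,"tz": 0,"spin": 0},{"tx": 0,"ty": 0,"tz": 0,"spin": 0},{"tx": 0,"ty": 0,"tz": 0,"spin": 0},{"tx": 0,"ty": 0,"tz": 0,"spin": 0}], "gripper": 1}}

```text
t: 37.8
ee_pos: [637.1, -147.1, -16.0]
orientation: [0.466, 3.107, -0.0]
ft_force: [-1.0, -0.2, 2.6]
width: 47.5
grasp_force: 30.0
```

Run:
```python
from h import *
im={n:ctrl.get_image(n)[...,::-1].copy() for n in("top","side")}
C={}
for n,(l,t,r,b) in {"top":(225,228,266,272),"side":(238,300,292,350)}.items():
    h,s,v=np.moveaxis(cv2.cvtColor(cv2.GaussianBlur(im[n],(3,3),0),cv2.COLOR_BGR2HSV).astype(int),2,0)
    m=(h>4)&(h<20)&(s>90)&(v>85); w=np.zeros_like(m); w[t:b,l:r]=1; C[n]=m&w
print({n:int(c.sum()) for n,c in C.items()},fit("stand_small_round",C,(463,229,0)),fit("stand_small_round",{"top":C["top"]},(463,229,0),fixz=0))
M={}
for n in("top","side"):
    for q in ctrl.outline_of("case",n):
        b=q["box"]; c=unproj([[(b[0]+b[2])/2,(b[1]+b[3])/2]],n,30)[0]
        if abs(c[0]-451)<60 and abs(c[1]+6)<60: M[n]=q["pixels"];break
print(list(M),fit("case",M,(451,-6,15),fixz=15))
```

```text
{'top': 667, 'side': 1041} (array([463.5, 229.2,   0.7,   4.4]), np.float64(0.112)) (array([463.2, 228.9,   7. , 177.9]), np.float64(0.067))
['top', 'side'] (array([452.6,  -5.2,  10.4,  47.6]), np.float64(0.405))
```

Request:
{"method": "apply_moves", "body": {"targets": [{"tx": 0,"ty": 0,"tz": 0.01,"spin": 0},{"tx": 0,"ty": 0,"tz": 0.035,"spin": 0},{"tx": -0.005,"ty": 0.01,"tz": 0.055,"spin": 0},{"tx": -0.02,"ty": 0.04,"tz": 0.06,"spin": 0},{"tx": -0.04,"ty": 0.08,"tz": 0.06,"spin": 0},{"tx": -0.06,"ty": 0.12,"tz": 0.06,"spin": 0},{"tx": -0.08,"ty": 0.16,"tz": 0.06,"spin": 0},{"tx": -0.1,"ty": 0.2,"tz": 0.06,"spin": 0}]}}

```text
t: 38.8
ee_pos: [536.0, 54.2, 44.1]
orientation: [0.466, 3.107, 0.0]
ft_force: [0.9, -0.1, -1.5]
width: 47.9
grasp_force: 30.0
```

Request:
{"method": "apply_moves", "body": {"targets": [{"tx": -0.018,"ty": 0.04,"tz": 0,"spin": 0},{"tx": -0.036,"ty": 0.08,"tz": 0,"spin": 0},{"tx": -0.052,"ty": 0.12,"tz": 0,"spin": 0},{"tx": -0.066,"ty": 0.155,"tz": 0,"spin": 0},{"tx": -0.0735,"ty": 0.176,"tz": 0,"spin": 0},{"tx": -0.0735,"ty": 0.176,"tz": 0,"spin": 0},{"tx": -0.0735,"ty": 0.176,"tz": -0.01,"spin": 0},{"tx": -0.0735,"ty": 0.176,"tz": -0.02,"spin": 0}]}}

```text
t: 39.6
ee_pos: [463.9, 228.2, 23.3]
orientation: [0.467, 3.106, 0.0]
ft_force: [0.7, -0.6, -1.6]
width: 47.7
grasp_force: 30.0
```

Request:
{"method": "apply_moves", "body": {"targets": [{"tx": 0,"ty": 0,"tz": -0.012,"spin": 0},{"tx": 0,"ty": 0,"tz": -0.022,"spin": 0},{"tx": 0,"ty": 0,"tz": -0.028,"spin": 0},{"tx": 0,"ty": 0,"tz": -0.031,"spin": 0},{"tx": 0,"ty": 0,"tz": -0.032,"spin": 0},{"tx": 0,"ty": 0,"tz": -0.033,"spin": 0},{"tx": 0,"ty": 0,"tz": -0.033,"spin": 0},{"tx": 0,"ty": 0,"tz": -0.033,"spin": 0}]}}

```text
t: 40.4
ee_pos: [463.8, 229.1, -8.9]
orientation: [0.465, 3.106, 0.001]
ft_force: [-0.4, 0.6, -1.5]
width: 47.5
grasp_force: 30.0
```

Contact is about 0–1 mm away; release, lift and retreat clear of both views for a check.

Request:
{"method": "apply_moves", "body": {"targets": [{"tx": 0,"ty": 0,"tz": -0.0005,"spin": 0},{"tx": 0,"ty": 0,"tz": -0.0005,"spin": 0},{"tx": 0,"ty": 0,"tz": -0.0005,"spin": 0},{"tx": 0,"ty": 0,"tz": -0.0005,"spin": 0},{"tx": 0,"ty": 0,"tz": -0.0005,"spin": 0},{"tx": 0,"ty": 0,"tz": -0.0005,"spin": 0},{"tx": 0,"ty": 0,"tz": -0.0005,"spin": 0},{"tx": 0,"ty": 0,"tz": -0.0005,"spin": 0}]}}

```text
t: 41.2
ee_pos: [463.8, 229.1, -9.0]
orientation: [0.465, 3.106, 0.001]
ft_force: [-0.8, -0.5, 5.1]
width: 48.3
grasp_force: 30.0
```

Request:
{"method": "apply_moves", "body": {"targets": [{"tx": 0,"ty": 0,"tz": 0,"spin": 0},{"tx": 0,"ty": 0,"tz": 0,"spin": 0},{"tx": 0,"ty": 0,"tz": 0,"spin": 0},{"tx": 0,"ty": 0,"tz": 0,"spin": 0},{"tx": 0,"ty": 0,"tz": 0.02,"spin": 0},{"tx": 0,"ty": 0,"tz": 0.06,"spin": 0},{"tx": 0,"ty": 0,"tz": 0.11,"spin": 0},{"tx": 0,"ty": 0,"tz": 0.16,"spin": 0}], "gripper": -1}}

```text
t: 42.0
ee_pos: [462.8, 228.6, 151.5]
orientation: [-0.465, -3.106, 0.001]
ft_force: [0.7, 0.2, 0.2]
width: 87.8
grasp_force: 0.0
```

Request:
{"method": "apply_moves", "body": {"targets": [{"tx": 0,"ty": -0.03,"tz": 0.04,"spin": 0},{"tx": 0,"ty": -0.07,"tz": 0.07,"spin": 0},{"tx": 0,"ty": -0.11,"tz": 0.07,"spin": 0},{"tx": 0,"ty": -0.15,"tz": 0.07,"spin": 0},{"tx": 0,"ty": -0.19,"tz": 0.07,"spin": 0},{"tx": 0,"ty": -0.23,"tz": 0.07,"spin": 0},{"tx": 0,"ty": -0.27,"tz": 0.07,"spin": 0},{"tx": 0,"ty": -0.31,"tz": 0.07,"spin": 0}]}}

```text
t: 42.8
ee_pos: [463.1, -82.7, 220.3]
orientation: [0.466, 3.107, 0.0]
ft_force: [0.5, -0.4, -0.7]
width: 88.0
grasp_force: 0.0
```

Request:
{"method": "apply_moves", "body": {"targets": [{"tx": -0.02,"ty": -0.04,"tz": 0,"spin": 0},{"tx": -0.05,"ty": -0.08,"tz": 0,"spin": 0},{"tx": -0.08,"ty": -0.12,"tz": 0,"spin": 0},{"tx": -0.11,"ty": -0.16,"tz": 0,"spin": 0},{"tx": -0.14,"ty": -0.2,"tz": 0,"spin": 0},{"tx": -0.17,"ty": -0.24,"tz": 0,"spin": 0},{"tx": -0.2,"ty": -0.28,"tz": 0,"spin": 0},{"tx": -0.23,"ty": -0.32,"tz": 0,"spin": 0}]}}

```text
t: 43.6
ee_pos: [231.8, -402.4, 220.4]
orientation: [0.466, 3.107, -0.0]
ft_force: [0.7, -0.6, 0.1]
width: 87.7
grasp_force: 0.0
```

Request:
{"method": "apply_moves", "body": {"targets": [{"tx": -0.015,"ty": -0.04,"tz": 0,"spin": 0},{"tx": -0.03,"ty": -0.08,"tz": 0,"spin": 0},{"tx": -0.03,"ty": -0.12,"tz": 0,"spin": 0},{"tx": -0.03,"ty": -0.15,"tz": 0,"spin": 0},{"tx": -0.03,"ty": -0.18,"tz": 0,"spin": 0},{"tx": -0.03,"ty": -0.19,"tz": 0,"spin": 0},{"tx": -0.03,"ty": -0.19,"tz": 0,"spin": 0},{"tx": -0.03,"ty": -0.19,"tz": 0,"spin": 0}]}}

```text
t: 44.4
ee_pos: [203.5, -589.7, 219.8]
orientation: [-0.465, -3.106, -0.002]
ft_force: [0.1, 0.3, -1.0]
width: 87.8
grasp_force: 0.0
```

Run:
```python
from ov import *
ims={n:ctrl.get_image(n)[...,::-1].copy() for n in("top","side")}
P=dict(stand_large_round=(662,138,0,0),bottle=(662,138,15,0),stand_small_round=(463.5,229,0,0),jar=(463.5,229,15,0),stand_square=(470.5,-225,0,32),seal=(470.5,-225,15,0),
 stand_oblong=(451.3,-6,0,43),case=(451.3,-6,15,43))
overlay(P,"pics/fin.png",[("top",(215,140,160,150)),("top",(300,220,160,120)),("side",(190,200,120,150)),("side",(310,160,120,120))],ims)
for k in("bottle","jar","seal","case"):
    M={}
    for n in("top","side"):
        for q in ctrl.outline_of(k,n):
            b=q["box"]; c=unproj([[(b[0]+b[2])/2,(b[1]+b[3])/2]],n,40)[0]
            if np.hypot(*(c[:2]-P[k][:2]))<50: M[n]=q["pixels"];break
    if M: print(k,list(M),fit(k,M,(*P[k][:2],15)))
```

```text
bottle ['top', 'side'] (array([660.9, 138.6,  12.2, 178.7]), np.float64(0.136))
jar ['top', 'side'] (array([464.5, 229.6,  13.5,   3.5]), np.float64(0.092))
seal ['top', 'side'] (array([ 469.7, -226.1,   12.7,   87.3]), np.float64(0.158))
case ['top', 'side'] (array([450.9,  -5.7,  13.4,  42.7]), np.float64(0.199))
```

View pics/fin.png

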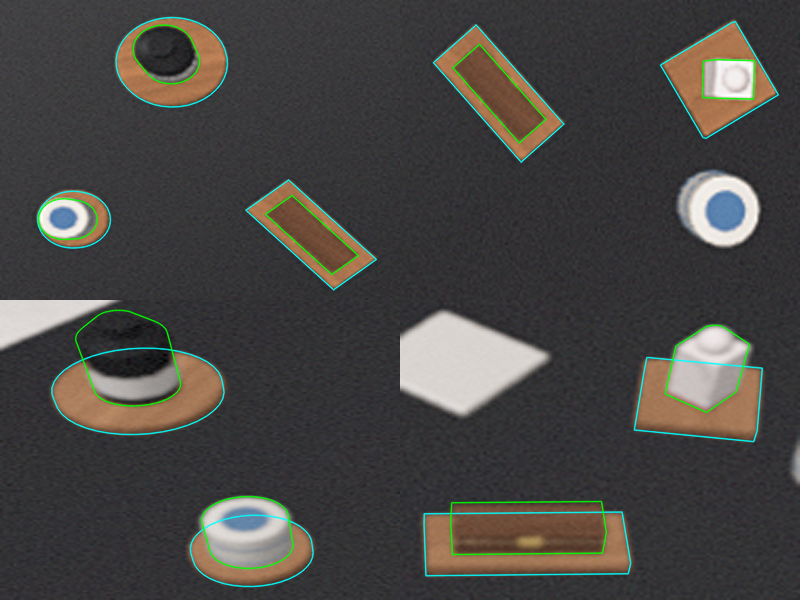

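All four things sit centred and upright on their own stands: the bottle and jar at left, the case and seal at right, each matching its overlay outline within 1–2 mm.

```bash
python3 -c "
from workcell import ctrl
print(ctrl.close_job())"
```

```text
the job is handed in; nothing more can be done
None
```

I moved all four things to their own stands and handed the job in; in the last camera check each stood upright within about 2 mm of its stand's centre, but I have not seen the judge's verdict, and my first grasp closed on air because the reported tool height read about 39 mm low, which I corrected by touching the tile.

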